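# Pull the strainer from the braai's grease box and hold it over the drip tray

### The arm

A 7-joint arm with a two-finger parallel gripper is mounted at the origin on the work surface. World frame = base frame: x ahead of the robot, y to its left, z up, the work surface at z = 0. Lengths are in m, angles in rad, forces in N, time in s.
With the tool pointing down it reaches from about 0.4 to 0.9 m from the base axis. Payload 5.5 kg.
Tool frame: the origin (TCP) lies at the very end of the fingers, on their centre line; the grasp point (between the pads) lies behind it (tcp_to_grasp is the z of the grasp point in the tool frame, in m); z points along the fingers, y is the direction in which the jaws open and shut (so a half turn about z gives the same grasp; the last joint's range is limited). The gripper opens to 92 mm and grips with 3 to 60 N. Pads are 19 mm wide; open, the fingers measure 130 mm over their backs; the gripper's body (75 mm by 190 mm) begins 47 mm behind the grasp point.
Start: joints at [-0.924, 0.501, -0.427, 1.55, 0.221, 1.138, -0.21], TCP at [0.243, 0.603, 0.227] pointing down, gripper open.
Joint ranges: [-2.88, 2.88], [-0.31, 2.03], [-1.54, 1.56], [0.2, 2.42], [-1.41, 4.55], [0.19, 2.02], [-2.57, 2.57]. Speed limits (rad/s): [2.57, 2.57, 3.14, 3.14, 3.14, 3.14, 3.14].

### API

Orientations are given as a rotation vector (axis times angle).
In Python, from station import get_obs, capture, hand_in, tcp_to_grasp gives the robot as it stands.
- The arm moves only by the shell command python3 -m handwheel 'ROWS' [FORCE]. ROWS is JSON, a list of rows, each a list of 3 entries, a list of its own where there are three numbers: the shift along the tool's x, y, z in mm, then the turn, a rotation vector about the tool's x, y, z in rad, then the opening, from 0 (shut) to 1 (fully open). In form: [[[x, y, z], [wx, wy, wz], grip], ...]. A call has 1 to 8 rows; each row is the pose to reach, as a shift and turn from the pose commanded when the call began, along the tool's axes at that moment; what a row does not reach only later rows make up. A row lasts 1/8 s, in which the tool goes at most 62.5 mm and 10.7 degrees, less where a joint would pass 70% of its speed; a pose out of reach is approached as far as the arm can. A call with a gripper value outside its range is refused whole. The fingers move at their own pace and stop on an object; FORCE is the grip in N (left out, the last holds). Time passes only in rows, so rows that repeat a pose let the fingers close. It gives the time, the measured TCP pose, the force and the opening at its end, in the units of the state.
- get_obs(): the state, without advancing time (a new reading comes with each control period).
- capture(name): name is "side" or "top" or "wrist"; returns a dict with "image" (420x560x3 uint8, red, green, blue), "vfov" (degrees; the focal length in pixels is half the picture's height over the tangent of half this angle, whatever the lens; pixels are square), "cx", "cy" (the principal point, pixels), "origin" and "orientation" of the camera in the world. Camera axes: x right, y down, z forward; pixel columns grow to the right and rows downward; lengths in m; the calibration is good to about 2 mm. A picture is of the moment at which its call begins. There is no depth.
- hand_in(): hands the job in, once; it reports no verdict.
The state is a dict: "clock": time; "q": joint angles; "dq": joint speeds; "effort": joint torques, N m; "tcp_pos": TCP position; "tcp_rot": TCP orientation; "wrist_force": force on the tool from outside, world axes, zero at the start; "torque": the same for the moment, N m; "gripper_width": finger opening in m.
Only numpy, scipy, OpenCV 4.12 (cv2) and the standard library are available. Lean on these libraries where they do the work, as an engineer would, in place of code of your own. Each camera call takes 0.05 s, during which the arm holds its last target. There are 200 camera calls.

### The job

Check the strainer of the grease box on the braai shelf: lift the box's hinged steel flap by its bow handle and swing it over until it rests open by itself, then draw the slotted strainer plate (the one with the raised grip tab) up out of its guides, leaving the plain baffle plate in the other slot in its place. Carry the strainer upright to the aluminium drip tray and finish while still holding it there in the gripper, still and upright, its whole lower edge over the tray and about 5 cm above the tray's floor. Leave the flap open, and do not shift the tray or anything else on the shelf.

Things in the scene. Friction and masses are not known exactly. Their poses are not given: they have to be found in the camera images.
- box: Dark steel grease box, fixed; 156 (x) x 210 (y) x 115 mm high, walls and floor 4 mm, open at the top under the flap. Origin: centre of underside; z up. Flap hinged along its +x side (away from the robot). Ribs on its -x and +x walls form two upright slots 11 mm wide at y = -38 and +38 mm; a plate stands on the floor in each, faces along y; either may be in either slot.
- flap_bar (a point): Middle of the flap's bow handle: round steel bar 10 mm thick along the box's y, legs 104 mm apart, its axis 35 mm above the flap's top face. With the flap shut it lies 140 mm from the hinge axis towards the box's -x and 37 mm above it (155 mm above the box's underside). The flap's free edge reaches 24 mm past the bar.
- flap_hinge (a point): Middle of the flap's hinge axis, which runs along the box's y: 81 mm to the box's +x, 118 mm above its underside. Fixed in the box.
- flap (a joint): Angle of the flap (164 x 220 x 4 mm, 0.45 kg), rad: 0 = shut, level; grows as its -x edge swings up and over towards +x; stop at 1.85, leaning back past upright. Free hinge: let go below about 1.3 it falls shut, past about 1.6 it falls back to the stop and stays.
- strainer: Steel strainer plate, 142 (x) x 8 (y) mm, frame 80 mm high with upright slots; mid top edge a raised grip tab 44 (x) x 8 (y) x 22 mm high; 102 mm high in all, 0.15 to 0.31 kg. Origin: centre of its lower edge; z up, x along its width, y through its thickness. Stands loose in one of the box's slots, hidden while the flap is shut.
- strainer_tab (a point): Middle of the top of the strainer's grip tab, 102 mm above its lower edge; 9 mm below the box's rim while seated.
- strainer_foot_a (a point): Lower corner of the strainer at its +x end (71 mm from its middle).
- strainer_foot_b (a point): Lower corner of the strainer at its -x end (71 mm from its middle).
- baffle: Plain steel baffle plate without a tab, 142 (x) x 80 mm high, 3 mm sheet with 8 mm wide flanges at both ends; stands loose in the other slot. Origin: centre of its lower edge. To stay where it is.
- tray: Loose silver aluminium drip tray, 240 (x) x 170 (y) x 22 mm high outside with a narrow flat rim, walls and floor 3 mm. Origin: centre of its underside; z up.
- mug: Blue mug, 84 mm wide, 80 mm high, with a handle. Bystander, at the back left or right. Origin: centre of underside.
- bottle: Amber sauce bottle, 60 mm wide, 165 mm high. Bystander, at the back left or right. Origin: centre of underside.
- board: Bamboo chopping board, 170 x 280 x 18 mm, lying at the back middle. Bystander. Origin: centre of underside.
- tongs: Short steel tongs, 245 mm long, about 45 mm wide, 30 mm high, lying along x between box and tray. Bystander. Origin: near the middle, on the underside.
- shaker: Aluminium salt shaker, 46 mm wide, 82 mm high, behind the tongs. Bystander. Origin: centre of underside.
- brush: Basting brush, 220 mm long, lying along x at the right. Bystander.
- spatula: Spatula, 300 mm long, lying along x at the left. Bystander.

How it is judged:
On the way, in this order (a step that is already met when the one before it is completed fails the run):
1. the flap rests open, past upright (value of joint flap above 1.65 rad), for 0.2 s.
2. the strainer is held in the gripper with its lower edge drawn up clear of the box's rim, the flap still open (z of strainer in the frame of box above 0.117 m and contact force between the fingers and strainer above 1 N and value of joint flap above 1.65 rad), for 0.1 s.
At the end, for the whole second after the job is handed in: Gripper holds the strainer still, within 0.2 rad of upright, both lower corners over the tray and 20 to 90 mm above its floor, touching neither tray nor box; flap above 1.65 rad; baffle within 15 mm, tray within 20 mm, bystanders within 30 mm of their starts (x of strainer_foot_a in the frame of tray between -0.117 and 0.117 m and y of strainer_foot_a in the frame of tray between -0.082 and 0.082 m and z of strainer_foot_a in the frame of tray between 0.023 and 0.093 m and x of strainer_foot_b in the frame of tray between -0.117 and 0.117 m and y of strainer_foot_b in the frame of tray between -0.082 and 0.082 m and z of strainer_foot_b in the frame of tray between 0.023 and 0.093 m and contact force between the fingers and strainer above 1 N and angle between strainer's own z axis and vertical below 0.2 rad and linear speed of strainer below 0.03 m/s and contact force between strainer and tray below 0.1 N and contact force between strainer and box below 0.1 N and value of joint flap above 1.65 rad and distance of baffle from where it was at the start of the episode below 0.015 m and distance of tray from where it was at the start of the episode below 0.02 m and distance of each of mug, board, tongs, shaker, bottle, brush, spatula from where it was at the start of the episode below 0.03 m); the arm keeps its last pose, push and grip.
It fails at once if the baffle plate is pulled out or shifted (over 20 mm) (distance of baffle from where it was at the start of the episode above 0.02 m).
It fails at once if the strainer is tipped far from upright (over 0.6 rad) (angle between strainer's own z axis and vertical above 0.6 rad).
It fails at once if the drip tray is shifted (over 25 mm) (distance of tray from where it was at the start of the episode above 0.025 m).
It fails at once if a bystander is shifted (over 30 mm) (distance of any of mug, board, tongs, shaker, bottle, brush, spatula from where it was at the start of the episode above 0.03 m).
It also fails if it takes over 61 s, if anything falls off the work surface, if the arm or the gripper's body presses on something with over 40 N, if the wrist force passes 120 N, or if a joint passes its speed limit or range.

## Working session

There is one attempt and no reset: what is moved stays moved. The work goes in short steps, Python scripts to look and compute and a shell command to move; the robot and the scene stay as the last step left them, time stands still between calls to the robot, and variables do not carry over. Pictures are saved under pics/ and viewed, about 8 in all and at most 12, crops included, and the job is handed in when it is done.

```bash
ls; mkdir -p pics; cat > h.py <<'E'
import numpy as np,cv2
from scipy.spatial.transform import Rotation as R
from station import get_obs,capture,tcp_to_grasp
def rot(o):
    o=np.array(o,float)
    return o if o.shape==(3,3) else R.from_rotvec(o).as_matrix()
def snap(cam,fn):
    c=capture(cam); cv2.imwrite('pics/'+fn,c['image'][:,:,::-1]); np.save('pics/'+fn+'.npy',c,allow_pickle=True); return c
def load(fn): return np.load('pics/'+fn+'.npy',allow_pickle=True).item()
def ray(c,u,v):
    f=210/np.tan(np.radians(c['vfov'])/2)
    d=rot(c['orientation'])@np.array([(u-c['cx'])/f,(v-c['cy'])/f,1]); return np.array(c['origin']),d
def onz(c,u,v,z):
    o,d=ray(c,u,v); return o+d*(z-o[2])/d[2]
def proj(c,p):
    f=210/np.tan(np.radians(c['vfov'])/2)
    q=rot(c['orientation']).T@(np.array(p)-c['origin']); return np.array([c['cx']+f*q[0]/q[2],c['cy']+f*q[1]/q[2]])
def tool(dw):
    return rot(get_obs()['tcp_rot']).T@np.array(dw)*1000
E
python3 - <<'E'
from h import *
for n in('top','side'):
    c=snap(n,n+'1.png');print(n,c['vfov'],c['cx'],c['cy'],c['origin'],c['orientation'])
print(get_obs(),tcp_to_grasp)
a=[cv2.imread('pics/%s1.png'%n) for n in('top','side')]
E
```

```text
pics
top 53.0732555635702 278.97963651754293 208.8755223594891 [ 0.42032261 -0.01756948  1.2188943 ] [-2.15664812  2.12290672 -0.1765427 ]
side 54.70119175968585 273.17733386776865 208.6390909243776 [ 0.53422474 -0.77862408  0.78088007] [-2.27996997  0.16233675 -0.04662882]
{'clock': 0.1, 'q': array([-0.92377936,  0.50179626, -0.42680359,  1.55131346,  0.22078197,
        1.13829936, -0.21032288]), 'dq': array([ 0.00171548,  0.00032561, -0.00104263, -0.00340097, -0.00104419,
        0.00126635, -0.00040025]), 'effort': array([-1.07251061e-02, -5.67872322e+01, -5.83867371e+00, -2.79912329e+01,
       -6.91910880e-02,  2.42242398e-02,  3.04610285e-05]), 'tcp_pos': array([0.24320017, 0.60211869, 0.22576859]), 'tcp_rot': array([-5.99110633e-01, -3.08350327e+00,  2.69527938e-03]), 'wrist_force': array([-0.05088185, -0.3051509 ,  0.18747087]), 'torque': array([ 0.00497588, -0.05078625,  0.00525885]), 'gripper_width': 0.09199079466353252} -0.0188
```

View pics/top1.png

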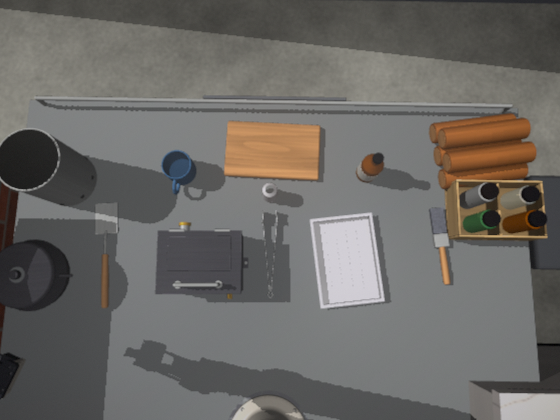

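View pics/side1.png

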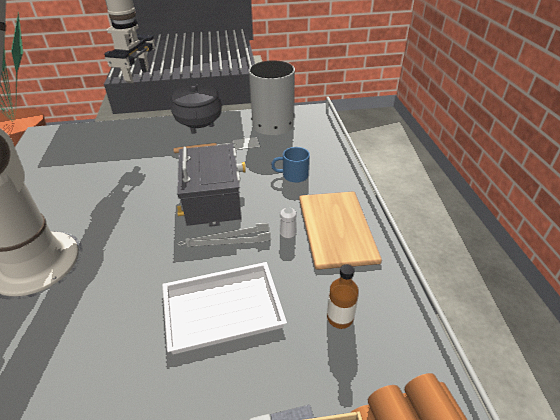

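The top view shows the box flap at about (157–242, 230–292), the bar at (176–220, 285), and the tray corners near (310,218), (373,213), (384,301) and (322,308). The side view agrees: the bar is near (184,165) and the tray is clear of the tongs. Next I'll convert these to world coordinates.

```bash
python3 - <<'E'
from h import *
c=load('top1.png'); im=c['image'].astype(int)
# tray: bright low-sat mask
g=im.min(2); m=((g>165)&((im.max(2)-g)<30)).astype(np.uint8); m[:, :290]=0;m[:,400:]=0;m[:200]=0;m[320:]=0
m=cv2.morphologyEx(m,cv2.MORPH_CLOSE,np.ones((7,7)))
k=max(cv2.findContours(m,0,2)[0],key=cv2.contourArea); r=cv2.minAreaRect(k); b=cv2.boxPoints(r)
P=np.array([onz(c,*p,.022) for p in b]);print('tray',b.round(1).tolist(),P.round(3).tolist(),P.mean(0).round(3),np.linalg.norm(np.diff(P,axis=0),axis=1))
# bar
m=(g>110).astype(np.uint8); m[:, :165]=0;m[:,235:]=0;m[:275]=0;m[291:]=0
k=max(cv2.findContours(m,0,2)[0],key=cv2.contourArea); r=cv2.minAreaRect(k); b=cv2.boxPoints(r)
P=np.array([onz(c,*p,.155) for p in b]);print('bar',b.round(1).tolist(),P.round(3).tolist(),P.mean(0).round(3))
for p in [(158,231),(242,230),(242,292),(157,292)]: print(onz(c,*p,.12).round(3))
s=c['image'][215:310,140:290,::-1]; t=load('side1.png')['image'][120:230,150:290,::-1]
cv2.imwrite('pics/crop1.png',np.vstack([cv2.resize(s,(720,456),interpolation=2)])) 
s=load('side1.png'); bm=P.mean(0)
print('bar in side',proj(s,bm))
E
```

```text
tray [[309.0, 218.89999389648438], [372.6000061035156, 210.89999389648438], [383.79998779296875, 300.5], [320.20001220703125, 308.5]] [[0.586, -0.108, 0.022], [0.612, -0.291, 0.022], [0.36, -0.318, 0.022], [0.335, -0.14, 0.022]] [ 0.473 -0.214  0.022] [0.1853567  0.25388802 0.1791965 ]
bar [[172.89999389648438, 281.0], [221.0, 279.8999938964844], [221.10000610351562, 287.0], [173.10000610351562, 288.1000061035156]] [[0.406, 0.24, 0.155], [0.411, 0.121, 0.155], [0.393, 0.12, 0.155], [0.389, 0.239, 0.155]] [0.4   0.18  0.155]
[0.534 0.295 0.12 ]
[0.54  0.075 0.12 ]
[0.381 0.071 0.12 ]
[0.377 0.288 0.12 ]
bar in side [183.10844537 159.76859841]
```

View pics/crop1.png

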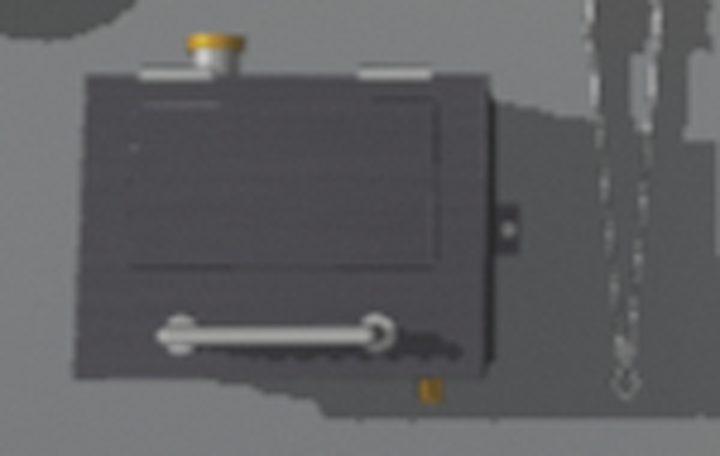

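Bar middle is about (0.400, 0.180, 0.155), and box yaw is about +0.03. That puts the box centre near (0.459, 0.182) and the hinge at (0.540, 0.184, 0.118). The tray centre is near (0.473, −0.214). In both views the sizes fit within a few mm.

The round bar can turn inside the pads, and the finger corners swing within about 31 mm, less than the 33 mm to the flap. So I can keep the tool pointing down and just follow the arc.

```bash
cat > to.py <<'E'
import sys
from h import *
# to.py x y z yaw(of tool y) -> shift & turn
x,y,z,a=map(float,sys.argv[1:5]); o=get_obs(); T=rot(o['tcp_rot'])
G=np.array([[-np.sin(a)*-1,np.cos(a),0],[-np.cos(a),np.sin(a),0],[0,0,-1]]).T
ty=[np.cos(a),np.sin(a),0]; tz=[0,0,-1.]; G=np.array([np.cross(ty,tz),ty,tz]).T
print('shift',(T.T@(np.array([x,y,z])-o['tcp_pos'])*1000).round(1),'turn',R.from_matrix(T.T@G).as_rotvec().round(3),'tool y ang',np.arctan2(T[1,1],T[0,1]).round(3),'t',round(o['clock'],2))
E
python3 to.py .4 .18 .226 .03
```

```text
shift [-3.035e+02 -3.327e+02  3.000e-01] turn [-2.000e-03  1.000e-03  1.157e+00] tool y ang 1.187 t 0.1
```

```bash
python3 -m handwheel '[[[-303,-333,0],[0,0,1.157],0.6],[[-303,-333,0],[0,0,1.157],0.6],[[-303,-333,0],[0,0,1.157],0.6],[[-303,-333,0],[0,0,1.157],0.6],[[-303,-333,0],[0,0,1.157],0.6],[[-303,-333,0],[0,0,1.157],0.6],[[-303,-333,0],[0,0,1.157],0.6],[[-303,-333,0],[0,0,1.157],0.6]]' 15
python3 - <<'E'
from h import *
c=snap('wrist','w1.png'); print(proj(c,[.4,.18,.155]),get_obs()['q'].round(2))
E
python3 to.py .4 .18 .136 .03
```

```text
clock: 1.1
tcp_pos: [0.4006, 0.176, 0.2265]
tcp_rot: [2.195, 2.246, -0.002]
wrist_force: [-0.1, -0.2, -0.0]
gripper_width: 0.0552
[276.81780209 218.38662695] [-0.43  0.09 -0.05  2.07  0.01  0.99 -0.46]
shift [ 3.4 -0.5 90.6] turn [-0.     0.001 -0.006] tool y ang 0.024 t 1.15
```

View pics/w1.png

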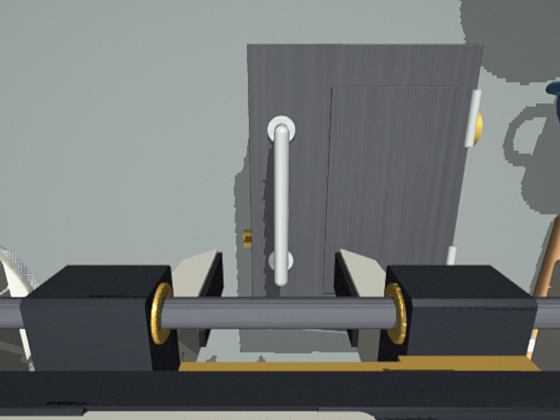

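The wrist view shows the bar at (281, 125) to (281, 283), running between the fingers. I'll cast that onto z = 0.155 to check.

```bash
python3 - <<'E'
from h import *
c=load('w1.png')
for p in [(281,128),(281,281),(281,204)]: print(onz(c,*p,.155).round(4))
E
```

```text
[0.4013 0.2407 0.155 ]
[0.4041 0.1322 0.155 ]
[0.4026 0.1903 0.155 ]
```

```bash
python3 -m handwheel '[[[5,1,60],[0,0,0],0.5],[[8,1,90],[0,0,0],0.5],[[8,1,90],[0,0,0],0.5],[[8,1,90],[0,0,0],0],[[8,1,90],[0,0,0],0],[[8,1,90],[0,0,0],0],[[8,1,90],[0,0,0],0],[[8,1,90],[0,0,0],0]]' 15
python3 - <<'E'
from h import *
o=get_obs(); T=rot(o['tcp_rot']); print(T.round(3),o['tcp_pos'].round(4))
# arc shifts: bar rel hinge
x0=T.T@np.array([0,0,0])
yaw=.028; ex=np.array([np.cos(yaw),np.sin(yaw),0])
b=lambda t:ex*(-.140*np.cos(t)+.037*np.sin(t))+np.array([0,0,.14*np.sin(t)+.037*np.cos(t)])
for t in np.arange(0.2,1.85,.2): print(t.round(2),(T.T@(b(t)-b(0))*1000).round(0))
E
```

```text
clock: 2.15
tcp_pos: [0.4021, 0.1888, 0.1375]
tcp_rot: [2.188, 2.253, 0.005]
wrist_force: [5.4, -0.8, -0.7]
gripper_width: 0.0091
[[-0.029  1.     0.003]
 [ 1.     0.029  0.001]
 [ 0.001  0.003 -1.   ]] [0.4021 0.1888 0.1375]
0.2 [  0.  10. -27.]
0.4 [  0.  26. -52.]
0.6 [  0.  46. -72.]
0.8 [  0.  69. -89.]
1.0 [  -0.   96. -100.]
1.2 [  -0.  124. -106.]
1.4 [  -0.  153. -107.]
1.6 [  -0.  181. -101.]
1.8 [ -0. 208. -90.]
```

```bash
python3 -m handwheel '[[[0,4,-14],[0,0,0],0],[[0,10,-27],[0,0,0],0],[[0,17,-40],[0,0,0],0],[[0,26,-52],[0,0,0],0],[[0,36,-62],[0,0,0],0],[[0,46,-72],[0,0,0],0],[[0,46,-72],[0,0,0],0]]'
```

```text
clock: 3.02
tcp_pos: [0.4445, 0.1896, 0.2092]
tcp_rot: [-2.186, -2.253, 0.007]
wrist_force: [-7.3, -1.1, 4.1]
gripper_width: 0.0092
```

```bash
python3 -m handwheel '[[[0,11,-9],[0,0,0],0],[[0,23,-17],[0,0,0],0],[[0,36,-23],[0,0,0],0],[[0,50,-28],[0,0,0],0],[[0,64,-31],[0,0,0],0],[[0,78,-34],[0,0,0],0],[[0,92,-35],[0,0,0],0],[[0,107,-35],[0,0,0],0]]'; python3 - <<'E'
from h import *
c=snap('side','s2.png')
E
```

```text
clock: 4.03
tcp_pos: [0.554, 0.192, 0.2441]
tcp_rot: [2.188, 2.253, -0.002]
wrist_force: [-0.9, -3.2, 1.6]
gripper_width: 0.0094
```

View pics/s2.png

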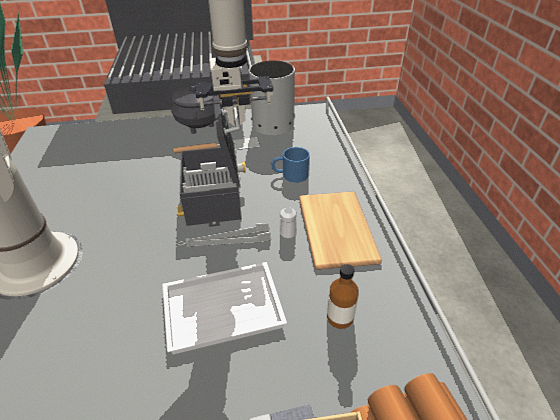

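The flap is up at about 1.4 rad and the tab shows near (208,167) in the box. I'll carry on over the top to about 1.8, ease the jaws and back off upward.

```bash
python3 -m handwheel '[[[0,14,2],[0,0,0],0],[[0,28,6],[0,0,0],0],[[0,42,11],[0,0,0],0],[[0,54,17],[0,0,0],0],[[0,54,17],[0,0,0],0],[[0,56,17],[0,0,0],0.2],[[0,56,17],[0,0,0],0.2],[[0,56,17],[0,0,0],0.2]]' && python3 -m handwheel '[[[0,0,-25],[0,0,0],0.2],[[0,0,-70],[0,0,0],0.2],[[0,0,-110],[0,0,0],0.2],[[0,0,-110],[0,0,0],0.2]]'; python3 - <<'E'
from h import *
c=snap('side','s3.png'); d=snap('top','t3.png'); 
s=c['image'][110:240,150:290,::-1]; t=d['image'][190:320,130:270,::-1]
cv2.imwrite('pics/crop3.png',cv2.resize(np.hstack([s,t]),(784,364),interpolation=2)) 
E
```

```text
clock: 5.08
tcp_pos: [0.609, 0.1959, 0.2265]
tcp_rot: [-2.186, -2.255, -0.001]
wrist_force: [0.2, -0.1, -0.5]
gripper_width: 0.0183
clock: 5.58
tcp_pos: [0.6108, 0.1963, 0.3411]
tcp_rot: [2.185, 2.254, 0.011]
wrist_force: [0.8, 0.3, -0.3]
gripper_width: 0.0184
```

View pics/crop3.png

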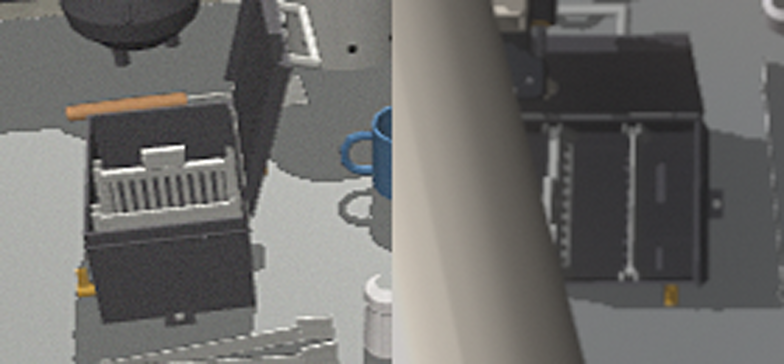

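The flap rests open in both views. The slotted plate with the tab is in the +y (left) slot, with the tab top near (200–216, 163) in the side image. The baffle is in the right slot.

```bash
python3 - <<'E'
from h import *
s=load('s3.png');t=load('t3.png')
for u in (200.4,215.7): print('tab',onz(s,u,163.2,.106).round(4))
for v in (236,288.): print('baf',onz(t,215.7,v,.084).round(4))
print('exp tab',proj(s,[.460,.225,.106]))
E
python3 to.py .46 .225 .341 1.6
```

```text
tab [0.4403 0.2288 0.106 ]
tab [0.4848 0.2215 0.106 ]
baf [0.5268 0.1488 0.084 ]
baf [0.3887 0.1434 0.084 ]
exp tab [207.18095478 163.30917823]
shift [  34.2 -147.9   -4.3] turn [ 1.000e-03 -0.000e+00 -1.569e+00] tool y ang 0.031 t 5.67
```

```bash
python3 -m handwheel '[[[36,-148,-4],[0,0,-1.569],0.45],[[36,-148,-4],[0,0,-1.569],0.45],[[36,-148,-4],[0,0,-1.569],0.45],[[36,-148,-4],[0,0,-1.569],0.45],[[36,-148,-4],[0,0,-1.569],0.45],[[36,-148,-4],[0,0,-1.569],0.45],[[36,-148,-4],[0,0,-1.569],0.45],[[36,-148,-4],[0,0,-1.569],0.45]]'; python3 to.py .461 .225 .19 1.6
```

```text
clock: 6.68
tcp_pos: [0.4591, 0.2261, 0.3388]
tcp_rot: [-0.053, -3.138, 0.002]
wrist_force: [0.2, -0.1, -0.0]
gripper_width: 0.0417
shift [ -2.5  -0.8 148.8] turn [-0.001 -0.003 -0.063] tool y ang 1.537 t 6.67
```

```bash
python3 -m handwheel '[[[-1,0,50],[0,0,-0.06],0.45],[[-2,-1,100],[0,0,-0.06],0.45],[[-2,-1,149],[0,0,-0.06],0.45],[[-2,-1,149],[0,0,-0.06],0.45]]'; python3 - <<'E'
from h import *
c=snap('wrist','w4.png'); print(proj(c,[.4625,.225,.106]))
E
```

```text
clock: 7.18
tcp_pos: [0.4579, 0.2233, 0.187]
tcp_rot: [0.031, -3.131, 0.007]
wrist_force: [-0.5, -0.7, 0.6]
gripper_width: 0.0417
[280.18518609 225.54481774]
```

View pics/w4.png

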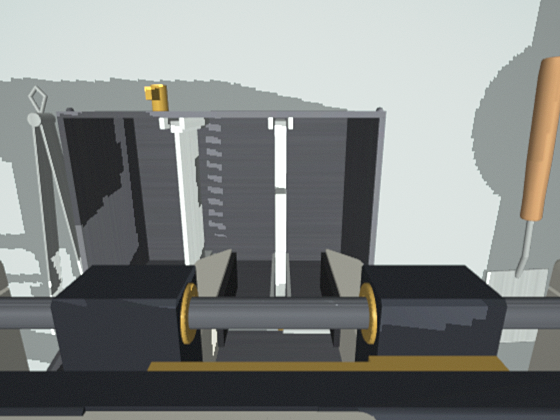

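The tab lies at column ~281, as predicted, and it is centred and square between the fingers with its near end at about row 190. Going down to take it.

```bash
python3 -c "
from h import *
print(onz(load('w4.png'),281,190,.106))"; python3 -m handwheel '[[[-4,1,40],[0,0,0],0.45],[[-4,1,85],[0,0,0],0.45],[[-4,1,112],[0,0,0],0.45],[[-4,1,112],[0,0,0],0.45],[[-4,1,112],[0,0,0],0],[[-4,1,112],[0,0,0],0],[[-4,1,112],[0,0,0],0],[[-4,1,112],[0,0,0],0]]' 30
```

```text
[0.43625702 0.22499782 0.106     ]
clock: 8.22
tcp_pos: [0.4667, 0.2258, 0.0804]
tcp_rot: [-0.03, 3.141, -0.001]
wrist_force: [-0.5, -5.2, 7.8]
gripper_width: 0.0078
```

```bash
python3 -m handwheel '[[[0,0,-8],[0,0,0],0],[[0,0,-20],[0,0,0],0],[[0,0,-40],[0,0,0],0],[[0,0,-65],[0,0,0],0],[[0,0,-90],[0,0,0],0],[[0,0,-115],[0,0,0],0],[[0,0,-140],[0,0,0],0],[[0,0,-160],[0,0,0],0]]' 30; python3 -m handwheel '[[[0,0,0],[0,0,0],0],[[0,0,0],[0,0,0],0]]'; python3 - <<'E'
from h import *
snap('side','s5.png')
E
```

```text
clock: 9.22
tcp_pos: [0.4661, 0.2268, 0.2415]
tcp_rot: [-0.031, 3.14, 0.001]
wrist_force: [0.1, -0.1, -2.3]
gripper_width: 0.0078
clock: 9.48
tcp_pos: [0.4656, 0.2262, 0.2392]
tcp_rot: [0.031, -3.141, 0.0]
wrist_force: [0.6, -0.7, -2.3]
gripper_width: 0.0077
```

View pics/s5.png

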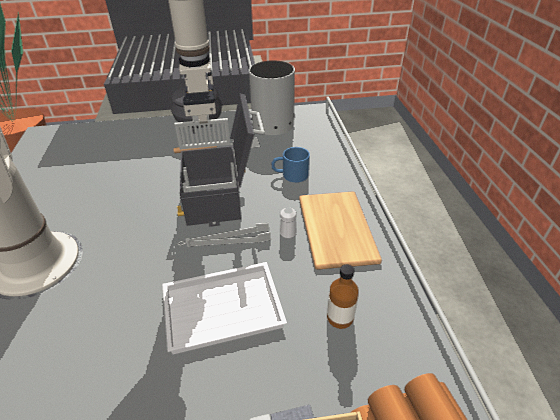

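The strainer hangs upright and clear at (175–228, 120–148). The baffle is still in the box and the flap is open. I'll check the tray centre from this side view too.

```bash
python3 - <<'E'
from h import *
s=load('s5.png')
P=np.array([onz(s,*p,.022) for p in [(163,282),(269,265),(285,320),(168,349)]]);print(P.round(3),P.mean(0).round(3))
E
python3 to.py .474 -.212 .24 1.68
```

```text
[[ 0.341 -0.133  0.022]
 [ 0.597 -0.118  0.022]
 [ 0.612 -0.278  0.022]
 [ 0.364 -0.312  0.022]] [ 0.478 -0.21   0.022]
shift [  -0.  -438.2   -0.9] turn [-0.001 -0.002 -0.09 ] tool y ang 1.59 t 9.53
```

```bash
python3 -m handwheel '[[[0,-10,0],[0,0,0],0],[[0,-30,0],[0,0,0],0],[[0,-60,0],[0,0,0],0],[[0,-95,0],[0,0,0],0],[[0,-130,0],[0,0,-0.03],0],[[0,-165,0],[0,0,-0.05],0],[[0,-200,0],[0,0,-0.07],0],[[0,-235,0],[0,0,-0.09],0]]' 40; python3 -m handwheel '[[[0,-35,0],[0,0,0],0],[[0,-70,0],[0,0,0],0],[[0,-105,0],[0,0,0],0],[[0,-140,0],[0,0,0],0],[[0,-170,0],[0,0,0],0],[[0,-190,0],[0,0,0],0],[[0,-200,0],[0,0,0],0],[[0,-200,0],[0,0,0],0]]'; python3 to.py .476 -.212 .128 1.68
```

```text
clock: 10.52
tcp_pos: [0.47, -0.0105, 0.2391]
tcp_rot: [0.172, -3.136, 0.0]
wrist_force: [-0.3, -0.5, -2.1]
gripper_width: 0.0077
clock: 11.52
tcp_pos: [0.492, -0.2079, 0.2392]
tcp_rot: [0.169, -3.136, -0.001]
wrist_force: [1.1, 1.6, -2.3]
gripper_width: 0.0079
shift [ 16.2  -2.4 111.2] turn [ 0.    -0.001 -0.001] tool y ang 1.679 t 11.53
```

```bash
python3 -m handwheel '[[[5,0,15],[0,0,0],0],[[10,-1,40],[0,0,0],0],[[16,-2,65],[0,0,0],0],[[16,-2,88],[0,0,0],0],[[16,-2,104],[0,0,0],0],[[16,-2,111],[0,0,0],0],[[16,-2,111],[0,0,0],0],[[16,-2,111],[0,0,0],0]]'; python3 - <<'E'
from h import *
s=snap('side','s6.png')
cv2.imwrite('pics/crop6.png',cv2.resize(s['image'][90:370,110:390,::-1],(600,600),interpolation=2)) 
p=get_obs()['tcp_pos']; d=np.array([.9945,.105,0])*.071
f=p-[0.003,0,.0745]
for e in(1,-1): print(((proj(s,f+e*d)-[110,90])*600/280).round())
E
```

```text
clock: 12.52
tcp_pos: [0.4775, -0.2113, 0.1294]
tcp_rot: [-0.172, 3.136, -0.001]
wrist_force: [-0.9, -0.7, -1.9]
gripper_width: 0.0075
[301. 422.]
[164. 450.]
```

View pics/crop6.png

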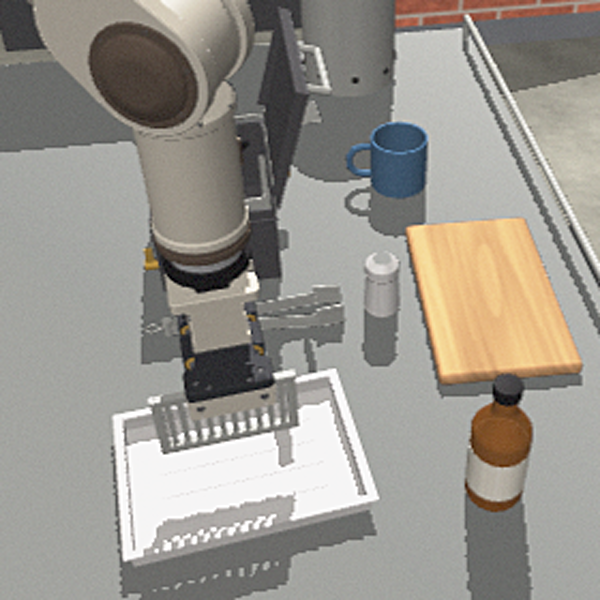

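The strainer's lower corners show at (166,452) and (297,424) in the crop; I predicted (164,450) and (301,422). That puts the lower edge about 5 cm above the tray floor and well inside the tray. The flap is open and the tray hasn't moved.

```bash
python3 -m handwheel '[[[0,0,0],[0,0,0],0],[[0,0,0],[0,0,0],0],[[0,0,0],[0,0,0],0],[[0,0,0],[0,0,0],0]]' && python3 -c "
from station import *
print(abs(get_obs()['dq']).max()); print(hand_in())"
```

```text
clock: 13.08
tcp_pos: [0.4769, -0.2112, 0.1288]
tcp_rot: [-0.171, 3.137, 0.0]
wrist_force: [-0.0, -0.0, -1.9]
gripper_width: 0.0076
0.0020777456516158487
the job is handed in; nothing more can be done
None
```

The job is handed in at 13.1 s; the hand-in gives no verdict. I swung the flap open by its bow handle until it rested back by itself. I then drew the strainer out of the left (+y) slot and carried it upright to the drip tray, where the gripper still holds it.

- **Strainer position:** in the last side view its lower corners were within about 4 crop pixels (2 image pixels) of where I predicted. That puts the lower edge about 5 cm above the tray floor, near the tray's middle, assuming the plate has not slipped in the grip.
- **Hold:** the gripper is closed to 7.6 mm on the 8 mm tab at a set 40 N. The wrist carries about 1.9 N, and the arm is still (joint speeds at most 0.002 rad/s).
- **Flap and surroundings:** the flap is open in the last picture, and the tray, tongs, shaker, mug, bottle and board looked unmoved. I last saw the baffle in its slot just after the lift.
- **Not checked:** I judged the surroundings by eye and did not measure them again. The brush and spatula are outside the last crop.
- **Disagreements:** the two views of the tray centre differ by about 5 mm. The top and wrist views of the handle differ by up to 10 mm along the bar. Neither mattered for the margins here.

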